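Make up the mouse kit and the gamepad kit on the gaming desk

ROBOT

A 6-joint arm with a two-finger parallel gripper is mounted at the origin on the work surface. World frame = base frame: x ahead of the robot, y to its left, z up, the work surface at z = 0. Lengths are in m, angles in rad, forces in N, time in s.
With the tool pointing down it reaches from about 0.325 to 0.9 m from the base axis. Payload 6.1 kg.
Tool frame: the origin (TCP) lies at the very end of the fingers, on their centre line; the grasp point (between the pads) lies 19 mm behind it; z points along the fingers, y is the line along which they close (so a half turn about z gives the same grasp; the last joint's range is limited). The gripper opens to 87 mm and grips with 3 to 60 N. Pads are 19 mm wide; open, the fingers measure 117 mm over their backs; the gripper's body (75 mm by 190 mm) begins 51 mm behind the grasp point.
Start: joints at [-1.34, 0.22, 1.526, -0, 1.395, -0.126], TCP at [0.218, -0.586, 0.223] pointing down, gripper open.
Joint ranges: [-2.98, 2.98], [-0.91, 2.08], [0.09, 2.57], [-1.24, 4.39], [0.2, 2.65], [-2.68, 2.68]. Speed limits (rad/s): [2.57, 2.57, 3.01, 3.14, 3.14, 3.14].

INTERFACE

Orientations are given as a rotation vector (axis times angle).
In Python, from workcell import arm, cams, job, models gives the robot as it stands. The module is installed in compiled form; this text tells all that it offers.
- The arm moves only by the tool drive_effector, called in YAML: its name, and indented under it one key for each argument. Schema: {"type":"object","properties":{"deltas":{"type":"string"},"clamp_n":{"type":"number"},"only":{"type":"string"},"quiet":{"type":"boolean"},"lines":{"type":"string"}},"required":["deltas"],"additionalProperties":false}. deltas is a string of 1 to 12 rows, one to a line, with the numbers parted by commas; each row has 7 numbers: the finger opening in m, then dx, dy, dz in normalised numbers (1 is 80 cm), then a rotation vector rx, ry, rz in normalised numbers (1 is 2 pi rad); each row is the pose to reach, as a shift and turn from the pose commanded when the call began, along the tool's axes at that moment; what a row does not reach only later rows make up. A row lasts 1/8 s, in which the tool goes at most 0.0625 m and 0.188 rad, less where a joint would pass 70% of its speed; a pose out of reach is approached as far as the arm can. The fingers move at their own pace and stop on an object; clamp_n is the grip in N (left out, the last holds). Time passes only in rows, so rows that do not move let the fingers close. The tool returns the time, the measured TCP pose, the force, the opening and the grip force at its end. only (a regular expression) keeps the lines of the reply that match it, lines (a string "A,B") keeps lines A to B, and quiet returns only ok. A shift or turn number past 1, either way, is cut back to 1. Input that does not fit is refused with a message, and nothing moves.
- arm.sense(): the state, without advancing time (a new reading comes with each control period).
- cams.capture(name): name is "side" or "top" or "wrist"; returns a dict with "img" (420x560x3 uint8, blue, green, red), "range_z" (420x560 float32, m along the optical axis (not along the pixel's ray), 0 where there is no reading), "fx", "fy", "cx", "cy" (pixels), "pose" (4x4, takes a point from camera to world coordinates). Camera axes: x right, y up, looking along -z (the intrinsics and any distortion apply to the point x, -y, -z); pixel columns grow to the right and rows downward; lengths in m; the calibration is good to about 2 mm. A picture is of the moment at which its call begins.
- job.hand_in(): hands the job in; it is judged then, once.
Trained networks look in the newest picture that a camera, given by its name, has taken for a name from the list of things; names that differ only in an ending like _2 or _b are one class to them, and where a whole thing is asked for, a point or a joint stands for the part that bears it (a point fixed in the world has none). Each returns a list of dicts, best first, with "conf" (0 to 1); they miss things now and then, are a little off and sometimes report something else, mostly with a low value. They report only what shows in the picture. A call takes as long as a camera call. They do not tell look-alikes from the thing itself.
- models.find_in(camera, name): "rect" ([centre column, centre row, width, height] in pixels, round what is visible of it).
The state is a dict: "t": time; "qpos": joint angles; "joint_vel": joint speeds; "joint_efforts": joint torques, N m; "tcp_pos": TCP position; "tool_rot": TCP orientation; "ft_force": force on the tool from outside, world axes, zero at the start; "moment": the same for the moment, N m; "width": finger opening in m; "grip_force": force on a finger pad.
Only numpy, scipy, OpenCV 4.12 (cv2) and the standard library are available. Lean on these libraries where they do the work, as an engineer would, in place of code of your own. Each camera call takes 0.05 s, during which the arm holds its last target. There are 200 camera calls.

TASK

Make up two kits from the stock on the desk. In the wooden tray goes the mouse kit: the pink mouse flat in the big bay, and the short battery pack and the wireless receiver in the two small bays, one in each. In the glass dish goes the gamepad kit: the long battery pack and the tall thumbstick cap, side by side on its floor; everything stands the same way up as now, and the low, wide thumbstick cap and the steel cup lid stay where they are.

Things in the scene. Friction and masses are not known exactly. Their poses are not given: they have to be found in the camera images.
- mouse: Pink plastic computer mouse, loose, about 90 g: 96 mm long (x) x 54 mm wide (y), rounded; its sides are widest at 13 mm height, its humped back is 35 mm high; dark scroll wheel near the -x end. Grip it across its width (y). Origin: centre of its underside, z up.
- long_pack: Long rechargeable battery pack, loose black plastic block with brass contacts at one end, about 90 g: 66 mm (x) x 32 mm (y) x 30 mm tall. Origin: centre of its underside, z up.
- short_pack: Short rechargeable battery pack, the same black block but only 42 mm (x) x 32 mm (y) x 30 mm tall, about 60 g. Origin: centre of its underside, z up.
- receiver: Wireless receiver stick standing on its round foot, loose, black, about 50 g: foot 36 mm diameter x 8 mm high, upright stick 22 mm (x) x 16 mm (y) from 7 to 47 mm height, steel plug on top (12 x 10 mm) to 57 mm. Grip the stick across y. Origin: centre of its underside, z up.
- tall_cap: Tall thumbstick cap, loose, grey plastic mushroom, about 15 g: 30 mm tall, stem 22 mm diameter, head 26 mm diameter over the top 7 mm. Origin: centre of its underside, z up.
- low_cap: Low wide thumbstick cap, loose, grey plastic, head 36 mm diameter but only 13 mm tall; it stays in stock, leave it where it is. Origin: centre of its underside, z up.
- cup_lid: Stainless steel thermal cup lid, loose, round, 73 mm diameter, 20 mm tall, with a black flip tab up to 26 mm high; a bystander, leave it where it is. Origin: centre of its underside, z up.
- case: Small white flip-top plastic case, snapped shut, 50 mm (x) x 70 mm (y) x 27 mm tall; a bystander fixed to the desk, in the way only. Origin: centre of its underside, z up.
- tray: Wooden kit tray, fixed, 230 mm (x) x 140 mm (y), floor 4 mm thick, rims and dividers 10 mm high and 6 mm thick. In its frame the big bay is x -109 to 19 mm, y -64 to 64 mm (centre x -45, y 0); the two small bays are x 25 to 109 mm (centre x 67), y 3 to 64 mm and y -64 to -3 mm (centres y 33.5 and -33.5). The heights count from the desk. Origin: centre of its underside, z up.
- dish: Round clear glass dish, fixed: flat floor 5 mm thick and about 140 mm across, flared rim 172 mm outer diameter at 16 mm height, wall 5 mm. Origin: centre of its underside, z up.
There are look-alikes about, which are no part of the job. What is shaped like the receiver but purple is not meant.

How it is judged:
At the end, for the whole second after the job is handed in: Mouse in the big bay, short pack and receiver one in each small bay, long pack and tall cap in the dish (within 62 mm of its centre): each on the container's floor (within 2.5 mm), upright within 0.08 rad, at rest; low cap and cup lid within 20 mm of their starts (z of mouse in the frame of tray between 0.002 and 0.0065 m and angle between each of mouse, short_pack, receiver, long_pack, tall_cap's own z axis and vertical below 0.08 rad and linear speed of each of mouse, short_pack, receiver, long_pack, tall_cap below 0.02 m/s and angular speed of each of mouse, short_pack, receiver, long_pack, tall_cap below 0.2 rad/s and z of short_pack in the frame of tray between 0.002 and 0.0065 m and z of receiver in the frame of tray between 0.002 and 0.0065 m and x of mouse in the frame of tray between -0.092 and 0.002 m and y of mouse in the frame of tray between -0.05 and 0.05 m and x of short_pack in the frame of tray between 0.03 and 0.104 m and x of receiver in the frame of tray between 0.03 and 0.104 m and ((y of short_pack in the frame of tray between 0.01 and 0.059 m and y of receiver in the frame of tray between -0.059 and -0.01 m) or (y of short_pack in the frame of tray between -0.059 and -0.01 m and y of receiver in the frame of tray between 0.01 and 0.059 m)) and z of long_pack in the frame of dish between 0.003 and 0.0075 m and horizontal distance between each of long_pack, tall_cap and dish below 0.062 m and z of tall_cap in the frame of dish between 0.003 and 0.0075 m and distance of each of low_cap, cup_lid from where it was at the start of the episode below 0.02 m); the robot touches nothing.
It fails at once if the low thumbstick cap, which stays in stock, is pushed away or carried off (distance of low_cap from where it was at the start of the episode above 0.03 m).
It fails at once if the cup lid, which stays in stock, is pushed away or carried off (distance of cup_lid from where it was at the start of the episode above 0.03 m).
It also fails if it takes over 109 s, if anything falls off the work surface, if the arm or the gripper's body presses on something with over 40 N, if the wrist force passes 120 N, or if a joint passes its speed limit or range.

## Working session

There is one attempt and no reset: what is moved stays moved. The work goes in short steps, Python scripts to look and compute and a tool call to move; the robot and the scene stay as the last step left them, time stands still between calls to the robot, and variables do not carry over. Pictures are saved under pics/ and viewed, at most 17 in all, crops included, and the job is handed in when it is done.

```bash
mkdir -p pics; cat > h.py <<'E'
import numpy as np, cv2
from workcell import arm, cams, job, models
def cap(n, save=None):
    c=cams.capture(n)
    if save: cv2.imwrite('pics/'+save,c['img'])
    return c
def cloud(c):
    z=c['range_z']; v,u=np.mgrid[:z.shape[0],:z.shape[1]]
    p=np.stack([(u-c['cx'])/c['fx']*z,-(v-c['cy'])/c['fy']*z,-z],-1)
    w=p@c['pose'][:3,:3].T+c['pose'][:3,3]
    w[z<=0]=np.nan
    return w
E
python3 - <<'E'
from h import *
np.set_printoptions(precision=3,suppress=True)
for n in ['top','side']:
    c=cap(n,n+'0.png'); w=cloud(c); np.save(n+'0.npy',w)
    print(n,c['pose'],c['fx'])
    for k in ['mouse','long_pack','short_pack','receiver','tall_cap','low_cap','cup_lid','case','tray','dish']:
        for d in models.find_in(n,k)[:4]:
            r=d['rect'];u,v=int(r[0]),int(r[1])
            print(k,round(d['conf'],2),np.round(r),w[min(v,419),min(u,559)])
s=arm.sense();print(s['tcp_pos'],s['tool_rot'],s['t'])
E
```

```text
top [[ 0.024  0.979 -0.201  0.383]
 [-1.     0.025  0.    -0.014]
 [ 0.005  0.201  0.98   0.931]
 [ 0.     0.     0.     1.   ]] 460.8394456384442
mouse 0.79 [211. 280.  33.  56.] [0.429 0.117 0.036]
long_pack 0.66 [206. 161.  33.  33.] [0.671 0.14  0.031]
short_pack 0.81 [336. 283.  20.  18.] [ 0.432 -0.126  0.03 ]
receiver 0.78 [290. 262.  15.  15.] [ 0.466 -0.033  0.055]
receiver 0.77 [342. 218.  20.  16.] [ 0.553 -0.132  0.055]
tall_cap 0.66 [212. 208.  10.  14.] [0.571 0.124 0.033]
low_cap 0.57 [331. 158.  16.  17.] [ 0.689 -0.118  0.012]
cup_lid 0.77 [276. 214.  34.  36.] [ 0.564 -0.004  0.022]
case 0.56 [273. 153.  42.  37.] [0.69  0.006 0.029]
tray 0.68 [110. 255.  96. 130.] [0.475 0.327 0.006]
tray 0.42 [271. 153.  41.  37.] [0.691 0.008 0.027]
dish 0.7 [433. 256.  82.  84.] [ 0.491 -0.323  0.008]
dish 0.63 [272. 154.  39.  36.] [0.689 0.008 0.028]
side [[ 0.996  0.043 -0.073  0.504]
 [-0.083  0.664 -0.743 -0.715]
 [ 0.017  0.746  0.665  0.684]
 [ 0.     0.     0.     1.   ]] 415.8091400258185
mouse 0.96 [218. 189.  38.  24.] [0.436 0.102 0.035]
long_pack 0.57 [312. 183.  23.  22.] [0.677 0.118 0.033]
short_pack 0.67 [213. 263.  20.  23.] [ 0.431 -0.138  0.032]
receiver 0.8 [230. 229.  14.  25.] [ 0.468 -0.042  0.034]
receiver 0.77 [274. 262.  16.  27.] [ 0.558 -0.149  0.038]
tall_cap 0.7 [272. 188.   1.  15.] [0.573 0.107 0.031]
tall_cap 0.44 [242. 350.  99.  90.] [ 0.487 -0.324  0.006]
low_cap 0.72 [336. 260.  16.  18.] [ 0.693 -0.131  0.016]
low_cap 0.6 [277. 262.  14.  27.] [ 0.564 -0.146  0.037]
cup_lid 0.92 [276. 223.  31.  26.] [ 0.57  -0.022  0.027]
case 0.74 [326. 218.  29.  28.] [ 0.691 -0.011  0.029]
tray 0.96 [232. 150.  83.  36.] [0.472 0.324 0.007]
dish 0.62 [242. 348.  98.  88.] [ 0.486 -0.318  0.006]
[ 0.218 -0.586  0.223] [3.092 0.558 0.   ] 1.1
```

```bash
python3 - <<'E'
from h import *
np.set_printoptions(precision=4,suppress=True)
im=cv2.imread('pics/top0.png'); cv2.imwrite('pics/topcrop.png',cv2.resize(im[120:330,50:490],None,fx=1.8,fy=1.8,interpolation=cv2.INTER_CUBIC))
a=im[200:300,265:365]; s=cv2.imread('pics/side0.png')[205:305,200:300]
cv2.imwrite('pics/recv.png',cv2.resize(np.hstack([a,s]),None,fx=4,fy=4,interpolation=cv2.INTER_CUBIC))
wt=np.load('top0.npy').reshape(-1,3);ws=np.load('side0.npy').reshape(-1,3)
for k,x,y,r,zl in [('mouse',.429,.117,.07,.012),('long',.671,.14,.055,.022),('short',.432,-.126,.045,.022),('rec?',.466,-.033,.035,.02),('rec?',.553,-.132,.035,.02),('tall',.571,.124,.035,.022),('low',.689,-.118,.035,.006),('lid',.564,-.004,.05,.01),('case',.69,.006,.06,.02)]:
    for n,w in(('t',wt),('s',ws)):
        w=w[~np.isnan(w[:,0])]
        m=(np.hypot(w[:,0]-x,w[:,1]-y)<r)&(w[:,2]>zl)
        p=w[m]; R=cv2.minAreaRect((p[:,:2]*1000).astype(np.float32))
        print(k,n,len(p),np.round(R[0],1),np.round(R[1],1),round(R[2],1),'z',np.round(np.percentile(p[:,2],[50,98]),3))
for n,x,y,r in(('tray',.475,.327,.15),('dish',.491,-.323,.11)):
    for w in (wt,ws):
        p=w[(np.hypot(w[:,0]-x,w[:,1]-y)<r)&(w[:,2]>.006)&(w[:,2]<.02)]
        R=cv2.minAreaRect((p[:,:2]*1000).astype(np.float32));print(n,np.round(R[0],1),np.round(R[1],1),round(R[2],1))
E
```

```text
mouse t 1306 [429.1 121.3] [95.6 54.2] 12.2 z [0.03  0.037]
mouse s 624 [430.5 117.1] [95.8 53.7] 11.0 z [0.028 0.038]
long t 498 [678.6 138.9] [66.3 32.4] 48.1 z [0.03  0.033]
long s 239 [679.2 135.8] [67.3 33.3] 48.4 z [0.031 0.034]
short t 365 [ 430.4 -129.7] [31.5 42.5] 89.8 z [0.03  0.033]
short s 289 [ 431.3 -132.8] [33.6 42.5] 88.5 z [0.031 0.034]
rec? t 104 [470.9 -33.4] [16. 22.] 70.2 z [0.048 0.059]
rec? s 160 [471.7 -36. ] [18.2 21.9] 67.0 z [0.041 0.059]
rec? t 119 [ 556.9 -135.3] [16.  21.7] 27.5 z [0.047 0.059]
rec? s 181 [ 557.6 -138.3] [16.1 24. ] 31.4 z [0.043 0.059]
tall t 133 [574.4 122.1] [24.1 24.4] 20.1 z [0.03  0.033]
tall s 69 [575.6 119.4] [22.8 24.3] 53.7 z [0.031 0.034]
low t 231 [ 691.  -123.6] [34.5 33.7] 1.2 z [0.013 0.017]
low s 194 [ 692.2 -125.2] [36.8 34.7] 80.2 z [0.014 0.017]
lid t 956 [570.1  -5.7] [70.6 69.3] 1.0 z [0.02  0.027]
lid s 558 [570.3 -10.8] [67.8 69.7] 56.8 z [0.021 0.028]
case t 811 [693.9   6.6] [69.7 55.6] 66.5 z [0.027 0.03 ]
case s 476 [694.8   3.6] [72.1 55.4] 66.9 z [0.028 0.03 ]
tray [477.3 322.3] [142.1 230.2] 80.1
tray [485.9 355.9] [221.3 232.9] 80.2
dish [ 489.2 -321.7] [169.3 169.3] 15.2
dish [ 489.3 -322.6] [169.7 169.3] 34.2
```

View pics/topcrop.png

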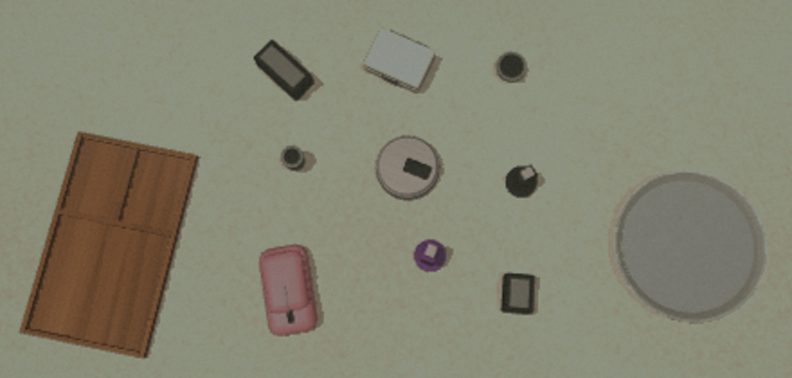

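View pics/recv.png

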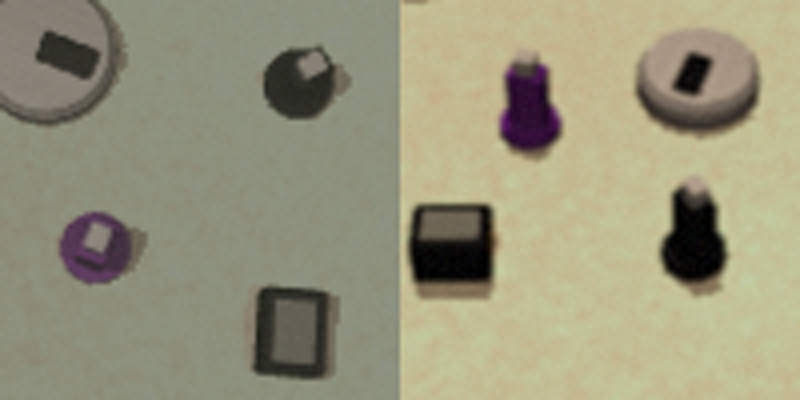

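The receiver look-alikes in the top picture are the purple one at pixel (290,262) and the black one at (342,218). The black one fits, because purple is ruled out, and the enlarged crop confirms it. The tray's small bays lie on its +x side and the dish is on the right. I'll start with the short pack.

```bash
cat > d.py <<'E'
# tool-axes shift and turn from the current pose to targets x y z psi(deg), tool pointing down
import sys
from h import *
from scipy.spatial.transform import Rotation as Ro
s=arm.sense(); R=Ro.from_rotvec(s['tool_rot'])
v=np.array(sys.argv[1:],float).reshape(-1,4)
for x,y,z,p in v:
    T=Ro.from_euler('z',p,degrees=True)*Ro.from_rotvec([np.pi,0,0])
    print(np.round(R.inv().apply(np.array([x,y,z])-s['tcp_pos']),4),np.round((R.inv()*T).as_rotvec(),4))
E
python3 d.py .431 -.131 .12 0 .431 -.131 .010 0
```

```text
[ 0.3581 -0.3517  0.1026] [ 0.     -0.      0.3568]
[ 0.3581 -0.3517  0.2126] [ 0.     -0.      0.3568]
```

Units first: shifts go in shares of 80 cm and turns go in shares of 2 pi rad. So 0.358 m / 0.8 = 0.4475, -0.352 m / 0.8 = -0.44, 0.3568 rad / 6.2832 = 0.0568.

drive_effector:
  deltas: "0.06,0.4475,-0.44,0.1283,0,0,0.0568\n0.06,0.4475,-0.44,0.1283,0,0,0.0568\n0.06,0.4475,-0.44,0.1283,0,0,0.0568\n0.06,0.4475,-0.44,0.1283,0,0,0.0568\n0.06,0.4475,-0.44,0.1283,0,0,0.0568\n0.06,0.4475,-0.44,0.1283,0,0,0.0568\n0.06,0.4475,-0.44,0.1283,0,0,0.0568\n0.06,0.4475,-0.44,0.1283,0,0,0.0568\n0.06,0.4475,-0.44,0.1283,0,0,0.0568\n0.06,0.4475,-0.44,0.1283,0,0,0.0568\n0.06,0.4475,-0.44,0.1283,0,0,0.0568"
  clamp_n: 20

```text
t: 2.48
tcp_pos: [0.4308, -0.1322, 0.1204]
tool_rot: [3.141, -0.002, 0.001]
ft_force: [-0.3, -1.0, -0.6]
width: 0.0599
grip_force: 0.0
```

```bash
python3 - <<'E'
from h import *
c=cap('wrist','w1.png');w=cloud(c)
w=w.reshape(-1,3);p=w[(np.hypot(w[:,0]-.431,w[:,1]+.131)<.05)&(w[:,2]>.022)&(w[:,2]<.04)]
print(len(p));
if len(p):print(cv2.minAreaRect((p[:,:2]*1000).astype(np.float32)))
E
python3 d.py .431 -.131 .010 0
```

```text
2048
((430.5961608886719, -128.59719848632812), (31.91644287109375, 42.249061584472656), 86.83964538574219)
[ 0.0002 -0.0014  0.1104] [ 0.0008 -0.0006 -0.002 ]
```

View pics/w1.png

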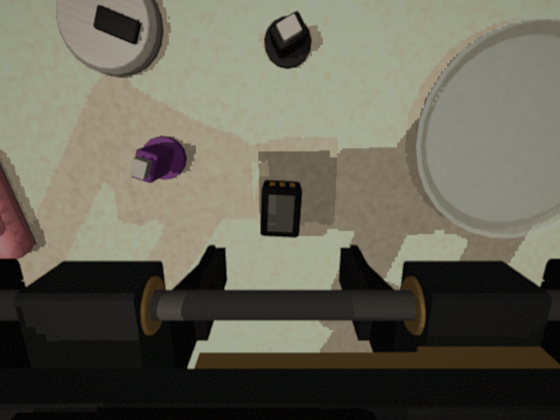

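The wrist picture shows the short pack at (282,207), centred between the fingers with its contacts ahead. I'll go down, grip and lift.

To row units: 0.11 m / 0.8 = 0.1375, 0.06 m / 0.8 = 0.075, 0.02 rad / 6.2832 = 0.0032.

drive_effector:
  deltas: "0.06,0,-0.0013,0.075,0,0,0.0032\n0.06,0,-0.0013,0.1375,0,0,0.0032\n0.06,0,-0.0013,0.1375,0,0,0.0032\n0.02,0,-0.0013,0.1375,0,0,0.0032\n0.02,0,-0.0013,0.1375,0,0,0.0032\n0.02,0,-0.0013,0.1375,0,0,0.0032\n0.02,0,-0.0013,0.1375,0,0,0.0032\n0.02,0,-0.0013,0.0625,0,0,0.0032\n0.02,0,-0.0013,-0.0125,0,0,0.0032\n0.02,0,-0.0013,-0.0125,0,0,0.0032"
  clamp_n: 20

```text
t: 3.78
tcp_pos: [0.4347, -0.1315, 0.1357]
tool_rot: [3.136, -0.031, 0.016]
ft_force: [-0.1, 0.3, -0.5]
width: 0.032
grip_force: 19.8
```

```bash
python3 d.py .549 .3435 .13 -10 .549 .3435 .014 -10
```

```text
[ 0.1049 -0.4772  0.0045] [ 0.0041 -0.0107  0.1549]
[ 0.1037 -0.4778  0.1205] [ 0.0041 -0.0107  0.1549]
```

To row units: -0.476 m / 0.8 = -0.595, 0.1085 m / 0.8 = 0.1356, 0.1545 rad / 6.2832 = 0.0246.

drive_effector:
  deltas: "0.02,0.1356,-0.595,0,0,0,0.0246\n0.02,0.1356,-0.595,0,0,0,0.0246\n0.02,0.1356,-0.595,0,0,0,0.0246\n0.02,0.1356,-0.595,0,0,0,0.0246\n0.02,0.1356,-0.595,0,0,0,0.0246\n0.02,0.1356,-0.595,0,0,0,0.0246\n0.02,0.1356,-0.595,0,0,0,0.0246\n0.02,0.1356,-0.595,0,0,0,0.0246\n0.02,0.1356,-0.595,0,0,0,0.0246\n0.02,0.1356,-0.595,0,0,0,0.0246\n0.02,0.1356,-0.595,0,0,0,0.0246"
  clamp_n: 20

```text
t: 5.15
tcp_pos: [0.5484, 0.3426, 0.1294]
tool_rot: [3.129, -0.275, -0.001]
ft_force: [0.6, -0.3, -0.9]
width: 0.0322
grip_force: 19.8
```

```bash
python3 - <<'E'
from h import *
c=cap('wrist','w2.png')
E
python3 d.py .549 .3435 .0145 -10
```

```text
[ 0.0002 -0.001   0.1152] [ 0.0006  0.0004 -0.0015]
```

View pics/w2.png

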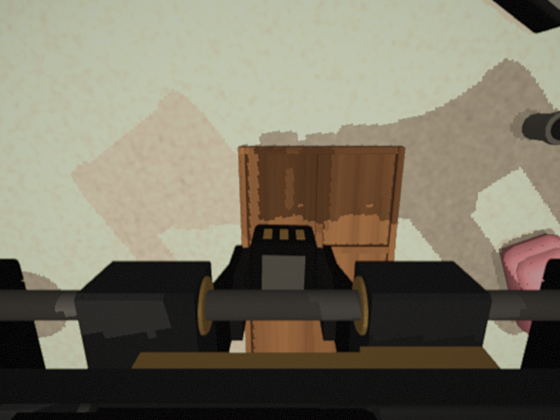

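The pack is held at (284,260), over the left small bay, with the divider at column 320. I'll place it.

drive_effector:
  deltas: "0.02,0,0,0.0625,0,0,0\n0.02,0,0,0.1125,0,0,0\n0.02,0,0,0.1313,0,0,0\n0.02,0,0,0.1444,0,0,0\n0.02,0,0,0.1444,0,0,0\n0.046,0,0,0.1444,0,0,0\n0.046,0,0,0.1444,0,0,0\n0.046,0,0,0.0875,0,0,0\n0.055,0,0,0.0125,0,0,0\n0.055,0,0,0.0125,0,0,0"
  clamp_n: 20

```text
t: 6.45
tcp_pos: [0.5532, 0.3462, 0.1277]
tool_rot: [-3.123, 0.273, -0.018]
ft_force: [0.3, -0.4, 0.4]
width: 0.0535
grip_force: 0.0
```

```bash
python3 d.py .679 .1375 .12 48 .679 .1375 .015 48
```

```text
[0.16   0.1838 0.008 ] [-0.0015 -0.0135 -1.012 ]
[0.1589 0.1846 0.113 ] [-0.0015 -0.0135 -1.012 ]
```

To row units: 0.18 m / 0.8 = 0.225, 0.164 m / 0.8 = 0.205, -1.012 rad / 6.2832 = -0.1611.

drive_effector:
  deltas: "0.06,0.205,0.225,0,0,0,-0.1611\n0.06,0.205,0.225,0,0,0,-0.1611\n0.06,0.205,0.225,0,0,0,-0.1611\n0.06,0.205,0.225,0,0,0,-0.1611\n0.06,0.205,0.225,0,0,0,-0.1611\n0.06,0.205,0.225,0,0,0,-0.1611\n0.06,0.205,0.225,0,0,0,-0.1611\n0.06,0.205,0.225,0,0,0,-0.1611"

```text
t: 7.45
tcp_pos: [0.6788, 0.1384, 0.1197]
tool_rot: [-2.871, -1.275, 0.0]
ft_force: [-0.6, -0.4, 0.6]
width: 0.0602
grip_force: 0.0
```

```bash
python3 - <<'E'
from h import *
c=cap('wrist','w3.png');w=cloud(c).reshape(-1,3)
p=w[(np.hypot(w[:,0]-.679,w[:,1]-.1375)<.055)&(w[:,2]>.024)&(w[:,2]<.04)]
print(len(p),cv2.minAreaRect((p[:,:2]*1000).astype(np.float32)))
c=cap('top');w=cloud(c).reshape(-1,3)
t=np.array([.4775,.322]);a=np.radians(-10);M=np.array([[np.cos(a),np.sin(a)],[-np.sin(a),np.cos(a)]])
p=w[(np.hypot(w[:,0]-.549,w[:,1]-.3435)<.045)&(w[:,2]>.025)&(w[:,2]<.045)]
R=cv2.minAreaRect((p[:,:2]*1000).astype(np.float32));print('short',R,np.percentile(p[:,2],[10,50,90]),M@(np.array(R[0])/1000-t))
E
python3 d.py .679 .1375 .015 48
```

```text
3197 ((679.0616455078125, 141.39666748046875), (65.78364562988281, 31.816537857055664), 48.2883415222168)
[-0.0007  0.0008  0.1049] [ 0.      0.     -0.0008]Traceback (most recent call last):
  File "<stdin>", line 8, in <module>
    return _quantile_unchecked(
        a, q, axis, out, overwrite_input, method, keepdims, weights)
    return _ureduce(a,
                    func=_quantile_ureduce_func,
    ...<5 lines>...
                    overwrite_input=overwrite_input,
                    method=method)
    r = func(a, **kwargs)
    result = _quantile(arr,
                       quantiles=q,
    ...<2 lines>...
                       out=out,
                       weights=wgt)
    slices_having_nans = np.isnan(arr[-1, ...])
                                  ~~~^^^^^^^^^
IndexError: index -1 is out of bounds for axis 0 with size 0
```

drive_effector:
  deltas: "0.06,0.0013,-0.0013,0.075,0,0,0\n0.06,0.0013,-0.0013,0.1313,0,0,0\n0.06,0.0013,-0.0013,0.1313,0,0,0\n0.02,0.0013,-0.0013,0.1313,0,0,0\n0.02,0.0013,-0.0013,0.1313,0,0,0\n0.02,0.0013,-0.0013,0.1313,0,0,0\n0.02,0.0013,-0.0013,0.1313,0,0,0\n0.02,0.0013,-0.0013,0.0625,0,0,0\n0.02,0.0013,-0.0013,-0.0125,0,0,0\n0.02,0.0013,-0.0013,-0.0125,0,0,0"
  clamp_n: 25

```text
t: 8.8
tcp_pos: [0.6836, 0.1402, 0.1381]
tool_rot: [2.866, 1.276, 0.019]
ft_force: [0.9, 0.2, -0.9]
width: 0.0319
grip_force: 25.0
```

drive_effector:
  deltas: "0.02,-0.5638,0.1875,0,0,0,0.1334\n0.02,-0.5638,0.1875,0,0,0,0.1334\n0.02,-0.5638,0.1875,0,0,0,0.1334\n0.02,-0.5638,0.1875,0,0,0,0.1334\n0.02,-0.5638,0.1875,0,0,0,0.1334\n0.02,-0.5638,0.1875,0,0,0,0.1334\n0.02,-0.5638,0.1875,0,0,0,0.1334\n0.02,-0.5638,0.1875,0,0,0,0.1334\n0.02,-0.5638,0.1875,0,0,0,0.1334\n0.02,-0.5638,0.1875,0,0,0,0.1334\n0.02,-0.5638,0.1875,0,0,0,0.1334"
  clamp_n: 25

```text
t: 10.18
tcp_pos: [0.4888, -0.2945, 0.1295]
tool_rot: [-3.141, -0.002, 0.001]
ft_force: [0.2, -0.1, -0.8]
width: 0.0319
grip_force: 25.0
```

```bash
python3 - <<'E'
from h import *
c=cap('wrist','w4.png')
c=cap('top','t4.png');w=cloud(c).reshape(-1,3)
t=np.array([.4775,.322]);a=np.radians(-10);M=np.array([[np.cos(a),np.sin(a)],[-np.sin(a),np.cos(a)]])
p=w[(np.hypot(w[:,0]-.549,w[:,1]-.3435)<.045)&(w[:,2]>.025)&(w[:,2]<.045)]
R=cv2.minAreaRect((p[:,:2]*1000).astype(np.float32));print('short',R,np.percentile(p[:,2],[10,50,90]),M@(np.array(R[0])/1000-t))
E
python3 d.py .489 -.297 .0205 0
```

```text
short ((548.2069702148438, 344.2866516113281), (32.813438415527344, 42.460670471191406), 80.19798278808594) [0.03005042 0.03355231 0.03608046] [0.06576274 0.0342262 ]
[0.     0.0024 0.1093] [-0.0003  0.0002  0.0012]
```

View pics/w4.png

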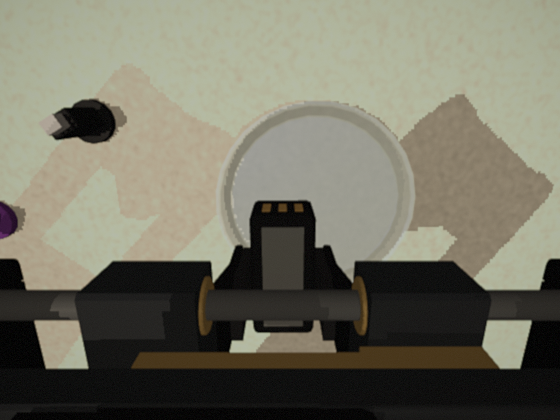

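The long pack is held at (283,265) over the +y half of the dish (centre near (316,190)). The short pack measures (66, 34) mm in the tray frame, level. I'll place the long pack, then go for the receiver.

drive_effector:
  deltas: "0.02,0,0.0013,0.0625,0,0,0\n0.02,0,0.0013,0.1125,0,0,0\n0.02,0,0.0013,0.125,0,0,0\n0.02,0,0.0013,0.1369,0,0,0\n0.02,0,0.0013,0.1369,0,0,0\n0.046,0,0.0013,0.1369,0,0,0\n0.046,0,0.0013,0.1369,0,0,0\n0.046,0,0.0013,0.0875,0,0,0\n0.05,0,0.0013,0,0,0,0\n0.05,0,0.0013,0,0,0,0"
  clamp_n: 25

```text
t: 11.52
tcp_pos: [0.4918, -0.2995, 0.1363]
tool_rot: [3.135, -0.001, 0.013]
ft_force: [1.4, -0.5, -0.3]
width: 0.0499
grip_force: 0.0
```

```bash
python3 d.py .557 -.1365 .130 119 .557 -.1365 .022 119
```

```text
[ 0.0651 -0.163   0.0058] [ 1.3100e-02  2.0000e-03 -2.0774e+00]
[ 0.0641 -0.1638  0.1138] [ 1.3100e-02  2.0000e-03 -2.0774e+00]
```

To row units: -0.1605 m / 0.8 = -0.2006, 0.068 m / 0.8 = 0.085, -2.077 rad / 6.2832 = -0.3306.

drive_effector:
  deltas: "0.05,0.085,-0.2006,0,0,0,-0.3306\n0.05,0.085,-0.2006,0,0,0,-0.3306\n0.05,0.085,-0.2006,0,0,0,-0.3306\n0.05,0.085,-0.2006,0,0,0,-0.3306\n0.05,0.085,-0.2006,0,0,0,-0.3306\n0.05,0.085,-0.2006,0,0,0,-0.3306\n0.05,0.085,-0.2006,0,0,0,-0.3306\n0.05,0.085,-0.2006,0,0,0,-0.3306\n0.05,0.085,-0.2006,0,0,0,-0.3306\n0.05,0.085,-0.2006,0,0,0,-0.3306\n0.05,0.085,-0.2006,0,0,0,-0.3306\n0.05,0.085,-0.2006,0,0,0,-0.3306"
  clamp_n: 20

```text
t: 13.02
tcp_pos: [0.5564, -0.1363, 0.1295]
tool_rot: [-1.596, -2.705, 0.0]
ft_force: [0.4, 0.5, 0.1]
width: 0.0501
grip_force: 0.0
```

```bash
python3 - <<'E'
from h import *
c=cap('wrist','w5.png');w=cloud(c).reshape(-1,3)
q=w[np.hypot(w[:,0]-.557,w[:,1]+.1365)<.04]
for lo,hi in((.003,.012),(.03,.065),(.052,.065)):
    p=q[(q[:,2]>lo)&(q[:,2]<hi)]
    if len(p)>5: print(lo,len(p),cv2.minAreaRect((p[:,:2]*1000).astype(np.float32)))
c=cap('top');w=cloud(c).reshape(-1,3)
p=w[(np.hypot(w[:,0]-.489,w[:,1]+.297)<.06)&(w[:,2]>.028)&(w[:,2]<.045)]
if len(p):print('long',cv2.minAreaRect((p[:,:2]*1000).astype(np.float32)),np.percentile(p[:,2],[10,50,90]))
E
python3 d.py .557 -.1365 .022 119
```

```text
0.003 690 ((555.799072265625, -132.43374633789062), (34.455810546875, 32.490867614746094), 27.915464401245117)
0.03 634 ((556.1636962890625, -133.84246826171875), (15.713048934936523, 21.857805252075195), 29.346637725830078)
0.052 238 ((556.3298950195312, -133.853271484375), (9.652131080627441, 12.376571655273438), 28.988723754882812)
[-0.0004  0.0004  0.1077] [-0.0002 -0.0003 -0.0038]
```

View pics/w5.png

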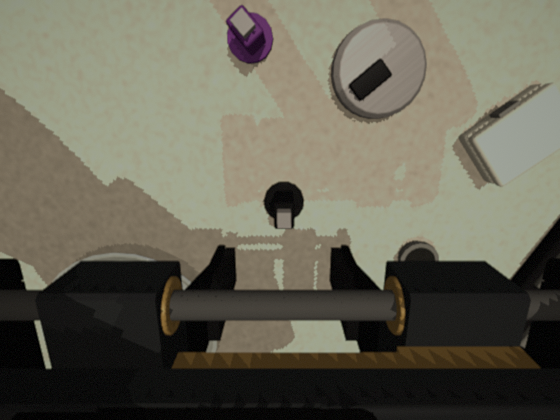

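The black receiver is at (284,205), centred between the fingers, and its 29° stick angle is confirmed. I'll grip it, lift, and carry it to the second small bay.

To row units: 0.108 m / 0.8 = 0.135, 0.09 m / 0.8 = 0.1125.

drive_effector:
  deltas: "0.05,0.0013,0.0013,0.0625,0,0,0\n0.05,0.0013,0.0013,0.1125,0,0,0\n0.05,0.0013,0.0013,0.135,0,0,0\n0.05,0.0013,0.0013,0.135,0,0,0\n0.01,0.0013,0.0013,0.135,0,0,0\n0.01,0.0013,0.0013,0.135,0,0,0\n0.01,0.0013,0.0013,0.135,0,0,0\n0.01,0.0013,0.0013,0.135,0,0,0\n0.01,0.0013,0.0013,0.135,0,0,0\n0.01,0.0013,0.0013,0.0625,0,0,0\n0.01,0.0013,0.0013,-0.0125,0,0,0\n0.01,0.0013,0.0013,-0.0125,0,0,0"
  clamp_n: 20

```text
t: 14.62
tcp_pos: [0.5611, -0.1365, 0.1464]
tool_rot: [1.589, 2.697, 0.003]
ft_force: [0.5, -1.3, -0.6]
width: 0.0161
grip_force: 20.0
```

drive_effector:
  deltas: "0.01,0.4625,0.2275,0,0,0,0\n0.01,0.4625,0.2275,0,0,0,0\n0.01,0.4625,0.2275,0,0,0,0\n0.01,0.4625,0.2275,0,0,0,0\n0.01,0.4625,0.2275,0,0,0,0\n0.01,0.4625,0.2275,0,0,0,0\n0.01,0.4625,0.2275,0,0,0,0\n0.01,0.4625,0.2275,0,0,0,0\n0.01,0.4625,0.2275,0,0,0,0\n0.01,0.4625,0.2275,0,0,0,0"
  clamp_n: 20

```text
t: 15.88
tcp_pos: [0.537, 0.2755, 0.1394]
tool_rot: [-1.597, -2.705, 0.001]
ft_force: [0.4, 0.3, -0.3]
width: 0.016
grip_force: 20.0
```

```bash
python3 - <<'E'
from h import *
c=cap('top','t6.png');c=cap('wrist','w6.png')
cv2.imwrite('pics/s6.png',cv2.resize(cap('side')['img'][60:400,120:400],None,fx=1.7,fy=1.7))
E
python3 d.py .537 .2775 .026 119
```

```text
[0.0017 0.0006 0.114 ] [-0.      0.0001 -0.0021]
```

View pics/s6.png

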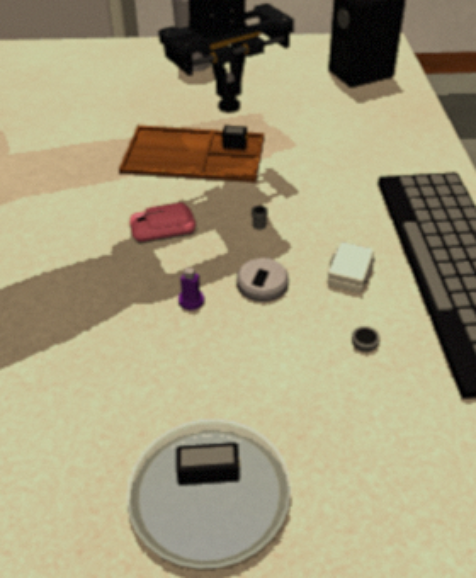

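The receiver hangs upright at (228,100) over the tray. The long pack lies flat in the dish at (208,462), and the lid and low cap have not moved. I'll place the receiver and go to the tall cap.

To row units: 0.1135 m / 0.8 = 0.1419, 0.104 m / 0.8 = 0.13.

drive_effector:
  deltas: "0.01,0.0013,0,0.0625,0,0,0\n0.01,0.0013,0,0.1125,0,0,0\n0.01,0.0013,0,0.13,0,0,0\n0.01,0.0013,0,0.1419,0,0,0\n0.01,0.0013,0,0.1419,0,0,0\n0.03,0.0013,0,0.1419,0,0,0\n0.03,0.0013,0,0.1419,0,0,0\n0.036,0.0013,0,0.0875,0,0,0\n0.036,0.0013,0,0.0125,0,0,0\n0.036,0.0013,0,0.0125,0,0,0"
  clamp_n: 20

```text
t: 17.27
tcp_pos: [0.5409, 0.2794, 0.1372]
tool_rot: [1.591, 2.7, 0.015]
ft_force: [1.4, 0.6, -0.5]
width: 0.0357
grip_force: 0.0
```

drive_effector:
  deltas: "0.045,-0.195,-0.0538,0,0,0,0.0805\n0.045,-0.195,-0.0538,0,0,0,0.0805\n0.045,-0.195,-0.0538,0,0,0,0.0805\n0.045,-0.195,-0.0538,0,0,0,0.0805\n0.045,-0.195,-0.0538,0,0,0,0.0805\n0.045,-0.195,-0.0538,0.0125,0,0,0.0805"
  clamp_n: 20

```text
t: 18.02
tcp_pos: [0.5749, 0.1217, 0.1203]
tool_rot: [2.219, 2.223, 0.002]
ft_force: [0.5, -0.6, -0.5]
width: 0.0451
grip_force: 0.0
```

```bash
python3 - <<'E'
from h import *
c=cap('wrist','w7.png');w=cloud(c).reshape(-1,3)
q=w[np.hypot(w[:,0]-.575,w[:,1]-.1205)<.035]
p=q[(q[:,2]>.02)&(q[:,2]<.04)]
print(len(p),cv2.minEnclosingCircle((p[:,:2]*1000).astype(np.float32)))
E
python3 d.py .575 .1215 .012 90
```

```text
832 ((574.0744018554688, 124.3007583618164), 13.137128829956055)
[-1.00e-04  1.70e-03  1.06e-01] [-0.0017 -0.0001  0.002 ]
```

View pics/w7.png

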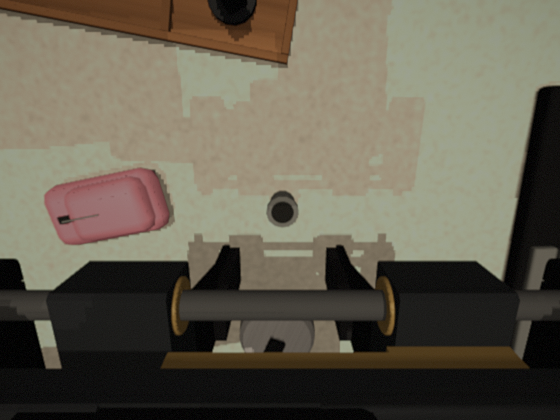

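The tall cap is at (283,209), centred between the fingers. I'll grip it, lift, and carry it to the dish.

To row units: 0.108 m / 0.8 = 0.135, -0.01 m / 0.8 = -0.0125.

drive_effector:
  deltas: "0.045,0.0019,0,0.0625,0,0,0\n0.045,0.0019,0,0.1125,0,0,0\n0.045,0.0019,0,0.135,0,0,0\n0.045,0.0019,0,0.135,0,0,0\n0.01,0.0019,0,0.135,0,0,0\n0.01,0.0019,0,0.135,0,0,0\n0.01,0.0019,0,0.135,0,0,0\n0.01,0.0019,0,0.135,0,0,0\n0.01,0.0019,0,0.0625,0,0,0\n0.01,0.0019,0,-0.0125,0,0,0\n0.01,0.0019,0,-0.0125,0,0,0"
  clamp_n: 12

```text
t: 19.45
tcp_pos: [0.5789, 0.1223, 0.1366]
tool_rot: [2.216, 2.216, 0.014]
ft_force: [-0.1, -0.5, -0.0]
width: 0.0248
grip_force: 12.0
```

drive_effector:
  deltas: "0.01,-0.5988,-0.1075,0,0,0,0\n0.01,-0.5988,-0.1075,0,0,0,0\n0.01,-0.5988,-0.1075,0,0,0,0\n0.01,-0.5988,-0.1075,0,0,0,0\n0.01,-0.5988,-0.1075,0,0,0,0\n0.01,-0.5988,-0.1075,0,0,0,0\n0.01,-0.5988,-0.1075,0,0,0,0\n0.01,-0.5988,-0.1075,0,0,0,0\n0.01,-0.5988,-0.1075,0,0,0,0\n0.01,-0.5988,-0.1075,0,0,0,0\n0.01,-0.5988,-0.1075,0,0,0,0"
  clamp_n: 12

```text
t: 20.82
tcp_pos: [0.4884, -0.3555, 0.1293]
tool_rot: [-2.219, -2.222, -0.0]
ft_force: [0.2, -0.2, -0.3]
width: 0.0243
grip_force: 12.0
```

```bash
python3 - <<'E'
from h import *
c=cap('wrist','w8.png')
c=cap('top','t8.png');w=cloud(c).reshape(-1,3)
t=np.array([.4775,.322]);a=np.radians(-10);M=np.array([[np.cos(a),np.sin(a)],[-np.sin(a),np.cos(a)]])
p=w[(np.hypot(w[:,0]-.537,w[:,1]-.2775)<.03)&(w[:,2]>.035)]
R=cv2.minAreaRect((p[:,:2]*1000).astype(np.float32));print('rec',R,np.percentile(p[:,2],[10,50,98]),M@(np.array(R[0])/1000-t))
E
python3 d.py .489 -.357 .0175 90
```

```text
rec ((538.056640625, 276.74273681640625), (16.253814697265625, 21.71466064453125), 31.25515365600586) [0.03994196 0.05093333 0.06244365] [ 0.06749549 -0.03405415]
[-0.0013  0.0003  0.1123] [-0.0002 -0.0004  0.0015]
```

View pics/w8.png

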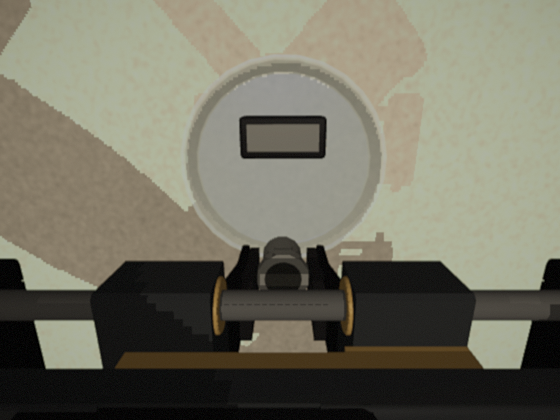

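```bash
python3 - <<'E'
from h import *
im=cv2.imread('pics/w8.png')[225:345,220:345]
s=cap('side')['img']; cv2.imwrite('pics/s9full.png',s)
b=s[260:420,170:337]
cv2.imwrite('pics/z9.png',np.hstack([cv2.convertScaleAbs(cv2.resize(im,(400,384),interpolation=cv2.INTER_CUBIC),alpha=2),cv2.resize(b,(400,384),interpolation=cv2.INTER_CUBIC)]))
s=arm.sense();print(s['width'],s['grip_force'],s['t'])
E
```

```text
0.024373779701645615 12.000028087059036 20.975
```

View pics/z9.png

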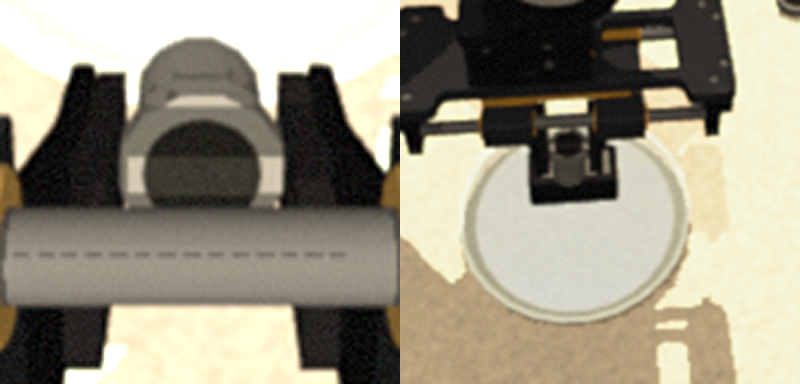

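The crops show the cap held upright on its head between the pads, with the stem visible below. I'll place it in the dish.

To row units: 0.1125 m / 0.8 = 0.1406, 0.109 m / 0.8 = 0.1363.

drive_effector:
  deltas: "0.01,0,0,0.0625,0,0,0\n0.01,0,0,0.1125,0,0,0\n0.01,0,0,0.1275,0,0,0\n0.01,0,0,0.1363,0,0,0\n0.01,0,0,0.1406,0,0,0\n0.01,0,0,0.1406,0,0,0"
  clamp_n: 12

```text
t: 21.72
tcp_pos: [0.4891, -0.3578, 0.0187]
tool_rot: [2.22, 2.22, 0.0]
ft_force: [-0.8, 0.5, -0.1]
width: 0.0244
grip_force: 12.0
```

drive_effector:
  deltas: "0.034,0,0,0,0,0,0\n0.04,0,0,0,0,0,0\n0.045,0,0,-0.0625,0,0,0\n0.045,0,0,-0.1406,0,0,0\n0.045,0,0,-0.1406,0,0,0\n0.045,0,0,-0.1406,0,0,0"
  clamp_n: 12

```text
t: 22.48
tcp_pos: [0.4883, -0.357, 0.1301]
tool_rot: [2.221, 2.221, 0.0]
ft_force: [-0.8, 0.2, -0.6]
width: 0.0452
grip_force: 0.0
```

```bash
python3 - <<'E'
from h import *
c=cap('wrist','w10.png');w=cloud(c).reshape(-1,3)
for n,x,y,r in(('cap',.489,-.357,.03),('long',.489,-.297,.05)):
    p=w[(np.hypot(w[:,0]-x,w[:,1]-y)<r)&(w[:,2]>.025)&(w[:,2]<.05)]
    print(n,len(p))
    if len(p):
        A=np.c_[p[:,:2],np.ones(len(p))];top=p[p[:,2]>np.percentile(p[:,2],30)]
        print(cv2.minAreaRect((p[:,:2]*1000).astype(np.float32)),np.percentile(p[:,2],[5,50,95]),np.linalg.lstsq(np.c_[top[:,:2],np.ones(len(top))],top[:,2],rcond=None)[0][:2])
E
python3 d.py .430 .119 .13 11.5
```

```text
cap 802
((487.818603515625, -355.5708312988281), (24.943344116210938, 25.46503257751465), 0.4756869673728943) [0.032823   0.03453778 0.03575433] [0.00176701 0.00325474]
long 3842
((487.7919006347656, -313.2586975097656), (67.18986511230469, 66.0095443725586), 89.98420715332031) [0.03249179 0.03452476 0.03581039] [ 0.0010539  -0.00057115]
[ 0.4754 -0.0578 -0.0005] [-2.0000e-03 -1.0000e-04  1.3697e+00]
```

View pics/w10.png

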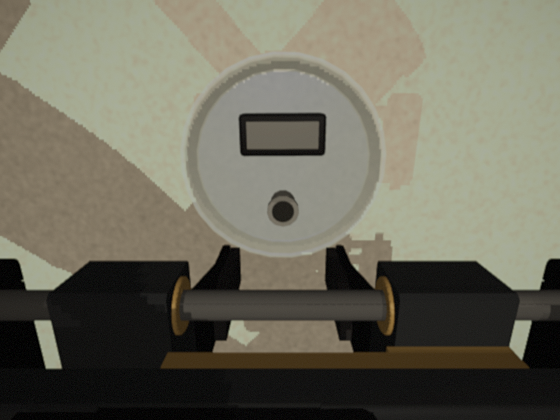

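The long pack (283,135) and cap (283,209) stand level on the dish floor, 35 mm or less from its centre. Now the mouse.

To row units: 0.476 m / 0.8 = 0.595, -0.059 m / 0.8 = -0.0738, 1.37 rad / 6.2832 = 0.218.

drive_effector:
  deltas: "0.084,0.595,-0.0738,0,0,0,0.218\n0.084,0.595,-0.0738,0,0,0,0.218\n0.084,0.595,-0.0738,0,0,0,0.218\n0.084,0.595,-0.0738,0,0,0,0.218\n0.084,0.595,-0.0738,0,0,0,0.218\n0.084,0.595,-0.0738,0,0,0,0.218\n0.084,0.595,-0.0738,0,0,0,0.218\n0.084,0.595,-0.0738,0,0,0,0.218\n0.084,0.595,-0.0738,0,0,0,0.218\n0.084,0.595,-0.0738,0,0,0,0.218\n0.084,0.595,-0.0738,0,0,0,0.218"
  clamp_n: 20

```text
t: 23.9
tcp_pos: [0.4289, 0.1183, 0.1289]
tool_rot: [3.125, 0.315, -0.003]
ft_force: [0.6, -0.1, -0.4]
width: 0.0837
grip_force: 0.0
```

```bash
python3 - <<'E'
from h import *
c=cap('wrist','w11.png');w=cloud(c).reshape(-1,3)
p=w[(np.hypot(w[:,0]-.43,w[:,1]-.12)<.07)&(w[:,2]>.010)&(w[:,2]<.045)]
print(len(p),cv2.minAreaRect((p[:,:2]*1000).astype(np.float32)))
E
python3 d.py .430 .120 .005 11.5
```

```text
6575 ((430.2008361816406, 123.22151947021484), (92.52200317382812, 54.133419036865234), 11.501249313354492)
[ 0.0014 -0.0018  0.1242] [ 0.0001  0.0015 -0.001 ]
```

View pics/w11.png

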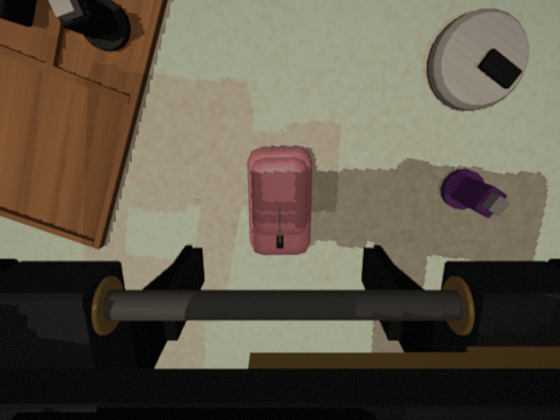

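The mouse is at (280,200), aligned and centred between the fingers. I'll grip it and lift.

To row units: 0.124 m / 0.8 = 0.155, -0.002 m / 0.8 = -0.0025.

drive_effector:
  deltas: "0.084,0,-0.0025,0.075,0,0,0\n0.084,0,-0.0025,0.1375,0,0,0\n0.084,0,-0.0025,0.155,0,0,0\n0.084,0,-0.0025,0.155,0,0,0\n0.04,0,-0.0025,0.155,0,0,0\n0.04,0,-0.0025,0.155,0,0,0\n0.04,0,-0.0025,0.155,0,0,0\n0.04,0,-0.0025,0.155,0,0,0\n0.04,0,-0.0025,0.155,0,0,0\n0.04,0,-0.0025,0.1125,0,0,0\n0.04,0,-0.0025,0.05,0,0,0\n0.04,0,-0.0025,0.05,0,0,0"
  clamp_n: 20

```text
t: 25.45
tcp_pos: [0.4324, 0.1213, 0.0938]
tool_rot: [3.126, 0.315, 0.013]
ft_force: [0.9, 0.5, 0.4]
width: 0.054
grip_force: 20.0
```

```bash
python3 - <<'E'
from h import *
cv2.imwrite('pics/s12.png',cv2.resize(cap('side')['img'][100:260,150:330],None,fx=3,fy=3)); 
E
python3 d.py .433 .329 .09 -10 .433 .329 .0105 -10
```

```text
[ 0.0437 -0.2033  0.0017] [-0.0004 -0.0042  0.3751]
[ 0.0434 -0.2033  0.0812] [-0.0004 -0.0042  0.3751]
```

View pics/s12.png

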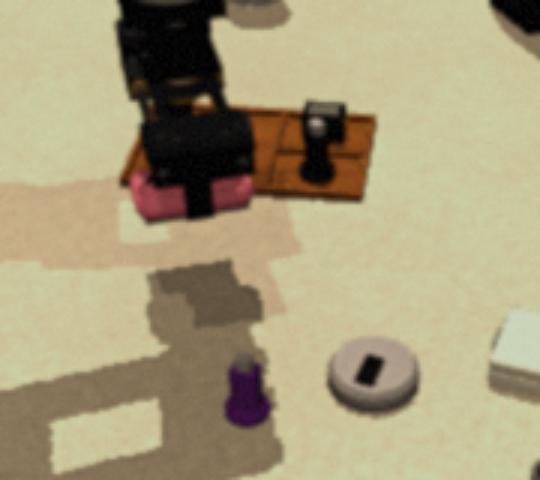

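The mouse is held level at (195,190). I'll carry it to the big bay and place it.

Units first: shifts go in shares of 80 cm and turns go in shares of 2 pi rad. So -0.2035 m / 0.8 = -0.2544, 0.0445 m / 0.8 = 0.0556, 0.375 rad / 6.2832 = 0.0597.

drive_effector:
  deltas: "0.04,0.0556,-0.2544,0,0,0,0.0597\n0.04,0.0556,-0.2544,0,0,0,0.0597\n0.04,0.0556,-0.2544,0,0,0,0.0597\n0.04,0.0556,-0.2544,0,0,0,0.0597\n0.04,0.0556,-0.2544,0,0,0,0.0597\n0.04,0.0556,-0.2544,0,0,0,0.0597\n0.04,0.0556,-0.2544,0.05,0,0,0.0597\n0.04,0.0556,-0.2544,0.085,0,0,0.0597\n0.04,0.0556,-0.2544,0.0938,0,0,0.0597\n0.04,0.0556,-0.2544,0.0981,0,0,0.0597\n0.04,0.0556,-0.2544,0.0981,0,0,0.0597"
  clamp_n: 20

```text
t: 26.88
tcp_pos: [0.433, 0.3292, 0.0124]
tool_rot: [-3.129, 0.274, -0.002]
ft_force: [-0.2, 0.7, -1.0]
width: 0.0538
grip_force: 20.0
```

drive_effector:
  deltas: "0.072,0,0,0,0,0,0\n0.072,0,0,0,0,0,0\n0.072,0,0,0,0,0,0\n0.072,0,0,-0.0625,0,0,0\n0.072,0,0,-0.125,0,0,0\n0.072,0.0625,0.2,-0.2,0,0,0\n0.072,0.125,0.3125,-0.2,0,0,0\n0.072,0.125,0.3125,-0.2,0,0,0\n0.072,0.125,0.3125,-0.2,0,0,0\n0.072,0.125,0.3125,-0.2,0,0,0\n0.072,0.125,0.3125,-0.2,0,0,0"
  clamp_n: 20

```text
t: 28.25
tcp_pos: [0.488, 0.064, 0.1722]
tool_rot: [-3.129, 0.279, -0.003]
ft_force: [0.1, 0.2, -0.7]
width: 0.0719
grip_force: 0.0
```

```bash
python3 - <<'E'
from h import *
t=np.array([.4775,.322]);a=np.radians(-10);M=np.array([[np.cos(a),np.sin(a)],[-np.sin(a),np.cos(a)]])
S=cap('side')
T=cap('top')
cv2.imwrite('pics/fin.png',np.hstack([cv2.resize(T['img'][130:340,55:265],(400,400)),cv2.resize(S['img'][120:420,150:400],(400,480))[:400]]))
w=cloud(T).reshape(-1,3)
def tilt(p):
    q=p[p[:,2]>np.percentile(p[:,2],30)];return np.linalg.lstsq(np.c_[q[:,:2],np.ones(len(q))],q[:,2],rcond=None)[0][:2]
for n,x,y,r,z in(('mouse',.433,.329,.065,.015),('short',.549,.3435,.04,.025),('rec',.538,.277,.03,.03),('cap',.489,-.357,.03,.025),('low',.691,-.124,.03,.006),('lid',.57,-.006,.05,.01)):
    p=w[(np.hypot(w[:,0]-x,w[:,1]-y)<r)&(w[:,2]>z)&(w[:,2]<.07)]
    if len(p):
        R=cv2.minAreaRect((p[:,:2]*1000).astype(np.float32));print(n,np.round(R[0]),np.round(R[1]),round(R[2],1),np.round(np.percentile(p[:,2],[50,98]),3),tilt(p).round(2),(M@(np.array(R[0])/1000-t)).round(3))
E
```

```text
short [549. 349.] [26. 42.] 83.8 [0.034 0.037] [ 0.   -0.02] [0.066 0.039]
cap [ 489. -357.] [25. 24.] 89.4 [0.035 0.038] [0.04 0.02] [ 0.129 -0.666]
low [ 692. -124.] [35. 34.] 0.1 [0.013 0.016] [-0.02  0.01] [ 0.288 -0.402]
lid [583. -10.] [65. 44.] 84.4 [0.02  0.028] [-0.11 -0.02] [ 0.162 -0.309]
```

View pics/fin.png

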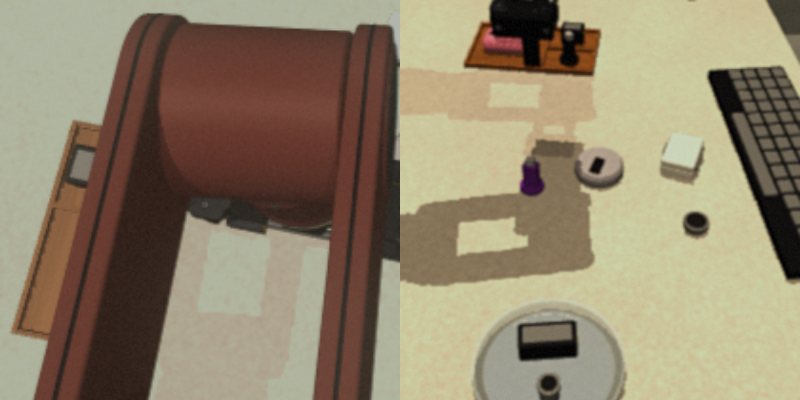

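The arm hides the tray in this view. I'll move it aside and measure the tray once more.

To row units: 0.25 m / 0.8 = 0.3125.

drive_effector:
  deltas: "0.072,0,0.3125,0,0,0,0\n0.072,0,0.3125,0,0,0,0\n0.072,0,0.3125,0,0,0,0\n0.072,0,0.3125,0,0,0,0\n0.072,0,0.3125,0,0,0,0\n0.072,0,0.3125,0,0,0,0"
  clamp_n: 20

```text
t: 29.1
tcp_pos: [0.4439, -0.1791, 0.1709]
tool_rot: [-3.128, 0.273, 0.001]
ft_force: [0.3, -0.8, -0.7]
width: 0.0721
grip_force: 0.0
```

```bash
python3 - <<'E'
from h import *
t=np.array([.4775,.322]);a=np.radians(-10);M=np.array([[np.cos(a),np.sin(a)],[-np.sin(a),np.cos(a)]])
T=cap('top');w=cloud(T).reshape(-1,3)
cv2.imwrite('pics/fin2.png',cv2.resize(T['img'][130:340,50:330],None,fx=2.5,fy=2.5))
for n,x,y,r,z in(('mouse',.433,.329,.065,.015),('short',.549,.3435,.04,.025),('rec',.538,.277,.03,.03),('lid',.57,-.006,.05,.01)):
    p=w[(np.hypot(w[:,0]-x,w[:,1]-y)<r)&(w[:,2]>z)&(w[:,2]<.07)]
    if len(p):
        R=cv2.minAreaRect((p[:,:2]*1000).astype(np.float32));print(n,np.round(R[0]),np.round(R[1]),round(R[2],1),np.round(np.percentile(p[:,2],[50,98]),3),(M@(np.array(R[0])/1000-t)).round(3))
E
```

```text
mouse [432. 328.] [52. 96.] 80.4 [0.033 0.041] [-0.046 -0.002]
short [548. 344.] [33. 42.] 78.3 [0.034 0.037] [0.066 0.034]
rec [538. 277.] [15. 22.] 29.1 [0.051 0.064] [ 0.067 -0.034]
lid [569.  -6.] [71. 70.] 73.9 [0.02  0.027] [ 0.148 -0.307]
```

View pics/fin2.png

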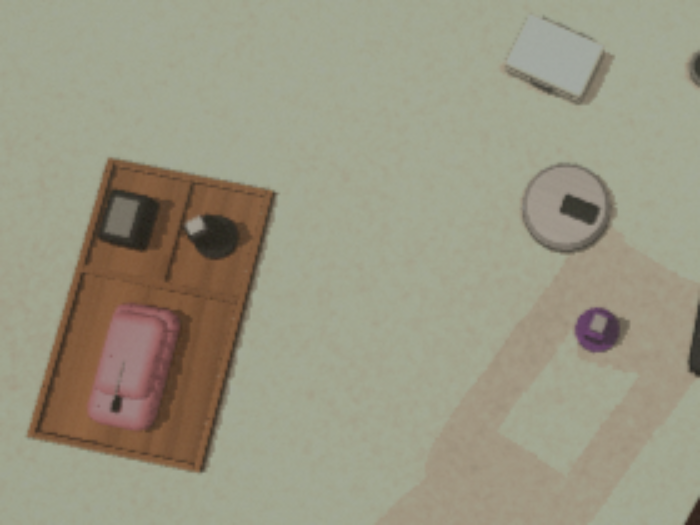

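The mouse (135,365), short pack (128,220) and receiver (212,236) each lie centred in their own bay, and nothing touches the robot. I'm handing in.

```bash
python3 -c "
from workcell import job
print(job.hand_in())"
```

```text
the job is handed in; nothing more can be done
None
```

Both kits are made up and the job was handed in at about 29 s of the 109 s allowed; the hand-in gave no verdict, but the last pictures show all five items in their places and the low cap and cup lid unmoved.

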